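Close the gel-plug mould

TASK

Close the gel-plug mould on the bench: take the blue upper half by its black handle, lower it over the two pins of the mould base, and let go only once it is down, so that it rests flush on the base with a pin through each of its holes. Leave the orange half, whose holes are too small for the pins, where it lies, and mind the clear upright pane that stands along the right-hand edge of the bench.

Things in the scene. Friction and masses are not known exactly. Their poses are not given: they have to be found in the camera images.
- mould_base: Lower mould half, fixed: white block with blue band on an aluminium foot 150 x 84 mm (long side its x). Origin: centre of underside, z up. Flat top, 136 x 70 mm, at z = 24 mm. Two upright steel pins on it at x = +46 and -46 mm, y = 0: 30 mm tall, 16 mm thick for the lowest 12 mm, then tapering to 6 mm at the tip (z = 54 mm). Yaw within about 0.3 rad of the world axes.
- blue_half: Blue upper half, loose, 0.2 to 0.3 kg: plate 130 x 64 x 10 mm (long side its x), two through holes 27 mm wide at x = +46 and -46 mm, y = 0, spaced like the pins; fits either way round. On its middle a black handle block, 40 mm along x, 20 mm along y, 38 mm high (top at z = 48 mm). Origin: centre of underside, z up. Starts flat on the bench, yaw within 0.3 rad.
- orange_half: Orange upper half of another mould, loose: same outline and black handle as the blue one, but its two holes are only 11 mm wide, so it does not go down on the pins. Origin at the centre of the underside. To be left alone.
- pane_edge (a point): Foot of the near upright edge of the clear pane on the right-hand edge of the bench, fixed. From here the pane runs 0.51 m straight away from the robot (along world +x); it is 6 mm thick and reaches 0.50 m above the bench top. The way round it is in front of this edge, close to the robot.
Things that resemble listed ones, but are neither listed nor needed, are in the scene too. Leave any red look-alike of the mould_base alone.

How it is judged (in metres and radians):
On the way:
1. the blue half, still held by the gripper, is level over the base with the pins well into its holes (less than 20 mm left to go) (horizontal distance between blue_half and mould_base below 0.012 m and angle between the x axis of blue_half and the x axis of mould_base, either way round below 0.2 rad and angle between blue_half's own z axis and vertical below 0.1 rad and z of blue_half in the frame of mould_base below 0.044 m and contact force between blue_half and the fingers above 0.5 N), for 0.1 s.
At the end, for the whole second after the job is handed in: The blue half lies flush on the mould base (its underside within 3 mm of the base's top, level to 0.1 rad), centred within 12 mm and lined up within 0.2 rad either way round, at rest; the orange half is within 30 mm of where it lay (horizontal distance between blue_half and mould_base below 0.012 m and angle between the x axis of blue_half and the x axis of mould_base, either way round below 0.2 rad and angle between blue_half's own z axis and vertical below 0.1 rad and z of blue_half in the frame of mould_base between 0.021 and 0.027 m and linear speed of blue_half below 0.02 m/s and distance of orange_half from where it was at the start of the episode below 0.03 m); the robot touches nothing.
It fails at once if the orange half is moved more than 30 mm (distance of orange_half from where it was at the start of the episode above 0.03 m).
It also fails if it takes over 43 s, if anything falls off the work surface, if the arm or the gripper's body presses on something with over 40 N, if the wrist force passes 120 N, or if a joint passes its speed limit or range.

ROBOT

A 6-joint arm with a two-finger parallel gripper is mounted at the origin on a cart in front of the work surface, level with it; the furniture and walls round the work are solid. World frame = base frame: x ahead of the robot, y to its left, z up, the work surface at z = 0. Lengths are in m, angles in degrees, forces in N, time in s.
With the tool pointing down it reaches from about 0.375 to 0.9 m from the base axis. Payload 3.1 kg.
Tool frame: the origin (TCP) lies between the finger pads; the fingertips stand 11 mm ahead of it and the grasp point (between the pads) lies 8 mm behind it; z points along the fingers, y is the line along which they close (so a half turn about z gives the same grasp; the last joint's range is limited). The gripper opens to 87 mm and grips with 3 to 60 N. Pads are 19 mm wide; open, the fingers measure 117 mm over their backs; the gripper's body (75 mm by 190 mm) begins 51 mm behind the grasp point.
Start: joints at [-87.233, 30.224, 82.088, -0, 67.689, -10.227], TCP at [0.141, -0.609, 0.234] pointing down, gripper open.
Joint ranges: [-176.69, 176.69], [-43.24, 126.21], [12.49, 139.97], [-82, 262], [0, 151.66], [-163.58, 163.58]. Speed limits (degrees/s): [159.86, 159.86, 180, 180, 180, 180].

INTERFACE

Orientations are given as a 3x3 rotation matrix whose columns are the frame's x, y, z axes.
In Python, from rig import bot gives the robot as it stands.
- The arm moves only by the tool apply_moves, never from a script. Its argument "steps" is a list that holds one entry, the list of rows, each a list of 7 numbers: the shift along the tool's x, y, z in cm, then the turn, a rotation vector about the tool's x, y, z in degrees, then the gripper command: -1 is shut, 1 is fully open, values between are in proportion. In form: [[[dx, dy, dz, rx, ry, rz, jaw], ...]]. A call has 1 to 20 rows; each row is the pose to reach, as a shift and turn from the pose commanded when the call began, along the tool's axes at that moment; what a row does not reach only later rows make up. A row lasts 1/8 s, in which the tool goes at most 62.5 mm and 10.7 degrees, less where a joint would pass 70% of its speed; a pose out of reach is approached as far as the arm can. A call with a gripper value outside its range is refused whole. The fingers move at their own pace and stop on an object; the grip force is fixed at half the most. Time passes only in rows, so rows that repeat a pose let the fingers close. It gives the time, the measured TCP pose, the force, the opening and the grip force at its end, in the units of the state.
- bot.read_state(): the state, without advancing time (a new reading comes with each control period).
- bot.capture(name): name is "side" or "top" or "wrist"; returns the picture (480x640x3 uint8, blue, green, red); there is no depth.
- bot.camera_model(name): a dict with "intrinsics" (3x3 intrinsics, pixels), "k1" (the pictures are not rectified: a ray, as slopes to the right and down, at radius r is drawn at 1 + k1 r^2 times it, then the intrinsics apply), "R" (3x3) and "t" (3): a world point X has camera coordinates R X + t. Camera axes: x right, y down, z forward; pixel columns grow to the right and rows downward; lengths in m; the calibration is good to about 2 mm. A picture is of the moment at which its call begins: read the wrist's pose just before it. camera_model takes no time and is no camera call; for the wrist camera it gives the pose at the moment of the call.
- bot.hand_in(): hands the job in; it is judged then, once.
The state is a dict: "time_s": time; "joint_positions": joint angles; "qvel": joint speeds; "tau": joint torques, N m; "position": TCP position; "tcp_rot": TCP orientation; "force": force on the tool from outside, world axes, zero at the start; "moment": the same for the moment, N m; "opening": opening from 0.0 (shut) to 1.0 (fully open); "grasp_force": force on a finger pad.
Only numpy, scipy, OpenCV 4.12 (cv2) and the standard library are available. Lean on these libraries where they do the work, as an engineer would, in place of code of your own. Each camera call takes 0.05 s, during which the arm holds its last target. There are 200 camera calls.

## Working session

There is one attempt and no reset: what is moved stays moved. The work goes in short steps, Python scripts to look and compute and a tool call to move; the robot and the scene stay as the last step left them, time stands still between calls to the robot, and variables do not carry over. Pictures are saved under pics/ and viewed, at most 10 in all, crops included, and the job is handed in when it is done.

Besides the shell and the picture viewer there is one more tool, called after "Emit:" as name(argument=value, ...) on one line, values as JSON. apply_moves: Moves the arm, as the interface text tells. Its arguments: {"type":"object","properties":{"steps":{"type":"array","items":{"type":"array","items":{"type":"array","items":{"type":"number"}}}}},"required":["steps"]}

```bash
mkdir -p pics; python3 - <<'E'
from rig import bot
import cv2,numpy as np
s=bot.read_state();print(s['time_s'],s['position'],s['tcp_rot'],s['opening'])
for n in('top','side'):
    im=bot.capture(n);cv2.imwrite(f'pics/{n}0.png',im)
    c=bot.camera_model(n);print(n,np.round(c['intrinsics'],1).tolist(),c['k1'],np.round(c['R'],3).tolist(),np.round(c['t'],3).tolist(),'C',-np.array(c['R']).T@c['t'])
E
```

```text
0.0 [ 0.14050252 -0.60825087  0.23254066] [[ 9.74403334e-01  2.24806870e-01 -1.14255764e-04]
 [ 2.24806552e-01 -9.74400814e-01  2.25093348e-03]
 [ 3.94694400e-04 -2.21900253e-03 -9.99997460e-01]] 0.9979212193116082
top [[465.3, 0.0, 320.0], [0.0, 465.3, 242.3], [0.0, 0.0, 1.0]] -0.1034400548451031 [[-0.005, -1.0, -0.013], [-0.997, 0.006, -0.074], [0.074, 0.013, -0.997]] [-0.117, 0.48, 0.913] C [ 0.41076351 -0.13196234  0.94395627]
side [[524.3, 0.0, 319.3], [0.0, 524.3, 240.7], [0.0, 0.0, 1.0]] -0.1189257264663171 [[-0.918, -0.397, -0.019], [-0.12, 0.322, -0.939], [0.379, -0.859, -0.343]] [0.373, 0.142, 0.998] C [-0.01909854  0.95984311  0.48338034]
```

View pics/top0.png

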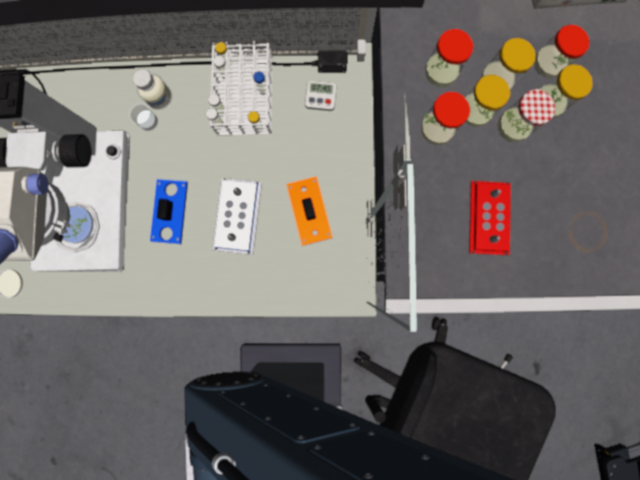

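View pics/side0.png

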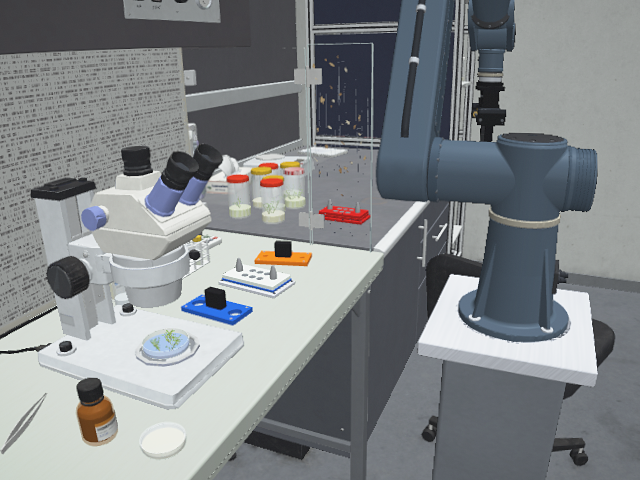

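The top view shows the blue half at (169,212) with its two large holes, the white mould base at (237,216), the orange half at (309,211), and the red look-alike at (491,217), beyond the pane. The pane's top edge runs from (410,165) to (413,330). The side view agrees: blue (216,306), base (258,278), orange (284,255), red (345,214), pane near edge about x=371. Next I'll measure positions.

```bash
cat > h.py <<'E'
import cv2,numpy as np
from rig import bot
def ray(c,p):
    K=c['intrinsics'];u=np.array([(p[0]-K[0][2])/K[0][0],(p[1]-K[1][2])/K[1][1]])
    s=cv2.undistortPoints(np.array([[p]],float),np.array(K,float),np.array([c['k1'],0,0,0,0.]))[0,0]
    R=np.array(c['R']);return -R.T@np.array(c['t']),R.T@np.array([s[0],s[1],1])
def at(c,p,z):
    C,d=ray(c,p);return C+d*(z-C[2])/d[2]
def proj(c,X):
    q=np.array(c['R'])@X+np.array(c['t']);s=q[:2]/q[2];s=s*(1+c['k1']*(s@s));K=np.array(c['intrinsics'])
    return s*[K[0,0],K[1,1]]+K[:2,2]
def mask(im,lo,hi):
    return cv2.inRange(cv2.cvtColor(im,cv2.COLOR_BGR2HSV),lo,hi)
def plate(c,m,z,roi=None):
    if roi: k=np.zeros_like(m);k[roi[1]:roi[3],roi[0]:roi[2]]=1;m=m*k
    ct=max(cv2.findContours(m,cv2.RETR_EXTERNAL,cv2.CHAIN_APPROX_NONE)[0],key=cv2.contourArea)
    P=np.array([at(c,p[0],z)[:2] for p in ct.astype(float)]).astype(np.float32)
    (cx,cy),(w,h),a=r=cv2.minAreaRect(P);b=cv2.boxPoints(r)
    e=max((b[1]-b[0],b[2]-b[1]),key=np.linalg.norm)
    return np.array([cx,cy]),(w,h),np.degrees(np.arctan(e[1]/e[0])) if abs(e[0])>1e-6 else 90, ct
E
python3 - <<'E'
from h import *
im=cv2.imread('pics/top0.png');c=bot.camera_model('top')
for n,lo,hi,z,roi in(('blue',(105,150,60),(125,255,255),.01,(145,170,195,250)),('orange',(8,150,120),(20,255,255),.01,(280,170,340,250)),('basewhite',(0,0,225),(180,25,255),.024,(205,170,270,260))):
    r=plate(c,mask(im,lo,hi),z,roi);print(n,r[0],r[1],r[2],cv2.boundingRect(r[3]))
print('pane top near/far',at(c,(413,330),.5),at(c,(410,165),.5))
cs=bot.camera_model('side');print('side foot',at(cs,(371,250),0), proj(cs,at(c,(413,330),.5)), proj(cs,at(c,(413,330),.5)*[1,1,0]))
cv2.imwrite('pics/crop.png',cv2.resize(im[165:265,130:350],None,fx=3.6,fy=3.6,interpolation=cv2.INTER_CUBIC))
E
```

```text
blue [0.5463295  0.19165245] (0.06384928524494171, 0.12765993177890778) -4.943976 (151, 180, 36, 63)
orange [ 0.54481512 -0.09772035] (0.1289694458246231, 0.062325652688741684) 13.920345 (287, 177, 45, 68)
basewhite [0.53647637 0.05104581] (0.06719404458999634, 0.13288524746894836) -6.537114 (215, 181, 40, 68)
pane top near/far [ 0.3595969  -0.21398363  0.5       ] [ 0.51842028 -0.21411963  0.5       ]
side foot [ 3.62845919e-01 -2.32990289e-01  5.55111512e-17] [372.17141713  43.5829815 ] [369.87919792 252.71218846]
```

View pics/crop.png

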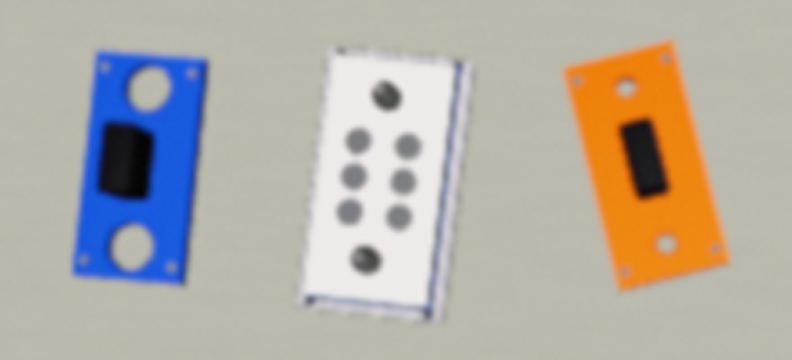

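The piece to take is the blue half at top (169,212): its two holes are large and it has a black handle. The base is the white block at (237,216), with two pins. Orange (309,211) has small holes and red (491,217) is the look-alike, so neither is used.
The pane's near edge is at about (0.36,-0.215). I'll retract and rise on this side first.

Emit:
apply_moves(steps=[[[0, -5.5, -8.2, 0, 0, 0, 1], [0, -11, -16.5, 0, 0, 0, 1], [0, -16.5, -24.8, 0, 0, 0, 1], [0, -22, -33, 0, 0, 0, 1], [0, -22, -33, 0, 0, 0, 1], [0, -22, -33, 0, 0, 0, 1], [0, -22, -33, 0, 0, 0, 1], [0, -22, -33, 0, 0, 0, 1], [0, -22, -33, 0, 0, 0, 1]]])

```text
time_s: 1.23
position: [0.0911, -0.3946, 0.562]
tcp_rot: [[0.974, 0.225, 0.0], [0.225, -0.974, 0.003], [0.001, -0.003, -1.0]]
force: [0.5, 0.5, -0.9]
opening: 1.001
grasp_force: 0.0
```

Emit:
apply_moves(steps=[[[6, -0.3, 0, 0, 0, 0, 1], [12, -1.3, 0, 0, 0, 0, 1], [17, -3.3, 0, 0, 0, 0, 1], [21.7, -5.8, 0, 0, 0, 0, 1], [26, -9, 0, 0, 0, 0, 1], [30, -12.6, 0, 0, 0, 3, 1], [33, -17, 0, 0, 0, 6, 1], [36.2, -21.3, 0, 0, 0, 9, 1], [38, -26, 0, 0, 0, 12, 1], [40, -31.3, 0, 0, 0, 15, 1], [41, -36, 0, 0, 0, 18, 1], [41.9, -41, 0, 0, 0, 18, 1], [41.9, -44.2, 0, 0, 0, 18, 1], [41.9, -44.2, 0, 0, 0, 18, 1], [41.9, -44.2, 0, 0, 0, 18, 1], [41.9, -44.2, 0, 0, 0, 18, 1]]])

```text
time_s: 3.22
position: [0.4005, 0.1293, 0.5629]
tcp_rot: [[0.996, -0.089, -0.001], [-0.089, -0.996, -0.0], [-0.001, 0.001, -1.0]]
force: [-0.2, -0.0, 0.1]
opening: 1.001
grasp_force: 0.0
```

Emit:
apply_moves(steps=[[[5, -2.5, 0, 0, 0, 0, 1], [10, -5, 0, 0, 0, 0, 1], [14, -7.6, 5, 0, 0, 0, 1], [14, -7.6, 11, 0, 0, 0, 1], [14, -7.6, 17, 0, 0, 0, 1], [14, -7.6, 23, 0, 0, 0, 1], [14, -7.6, 29, 0, 0, 0, 1], [14, -7.6, 29, 0, 0, 0, 1], [14, -7.6, 29, 0, 0, 0, 1], [14, -7.6, 29, 0, 0, 0, 1]]])

```text
time_s: 4.47
position: [0.5484, 0.1938, 0.2769]
tcp_rot: [[0.996, -0.088, 0.007], [-0.088, -0.996, 0.001], [0.007, -0.002, -1.0]]
force: [-0.3, 0.4, 0.4]
opening: 0.995
grasp_force: 0.0
```

```bash
python3 - <<'E'
from h import *
s=bot.read_state();print(s['position'],s['joint_positions'])
c=bot.camera_model('wrist');im=bot.capture('wrist');cv2.imwrite('pics/w1.png',im)
print({k:np.round(v,4).tolist() for k,v in c.items()},'C',-np.array(c['R']).T@c['t'])
a=bot.capture('side');cv2.imwrite('pics/s1.png',a);np.savez('w1.npz',**c)
cv2.imwrite('pics/both1.png',cv2.resize(np.hstack([im,a]),(800,300)))
E
```

```text
[0.54837426 0.19382452 0.27685798] [8.46315644e+00 2.39913848e+01 8.58171769e+01 1.61756443e-03
 6.98039998e+01 1.03496057e+02]
{'intrinsics': [[412.6764, 0.0, 327.2693], [0.0, 412.6764, 236.4888], [0.0, 0.0, 1.0]], 'k1': 0.0035, 'R': [[-0.0878, -0.9961, -0.002], [-0.9606, 0.0841, 0.2649], [-0.2637, 0.0252, -0.9643]], 't': [0.2418, 0.4669, 0.5721]} C [0.6205468  0.18712222 0.42853617]
```

View pics/both1.png

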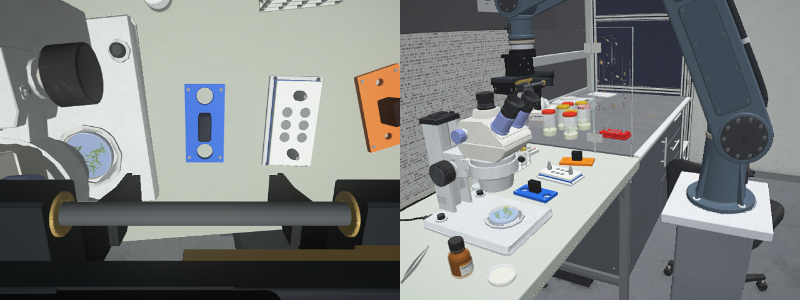

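The wrist view shows blue at about (328,200) full-res, and the gripper is wide along y. The microscope head is close on the left, so I'll check its clearance.

```bash
python3 - <<'E'
import cv2,numpy as np
t=cv2.imread('pics/top0.png')[120:280,0:200];s=cv2.imread('pics/s1.png')[130:370,50:290]
cv2.imwrite('pics/mic.png',np.hstack([cv2.resize(t,(500,400),interpolation=cv2.INTER_CUBIC)[:, :400],cv2.resize(s,(400,400))]))
E
```

```text
(no output)
```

View pics/mic.png

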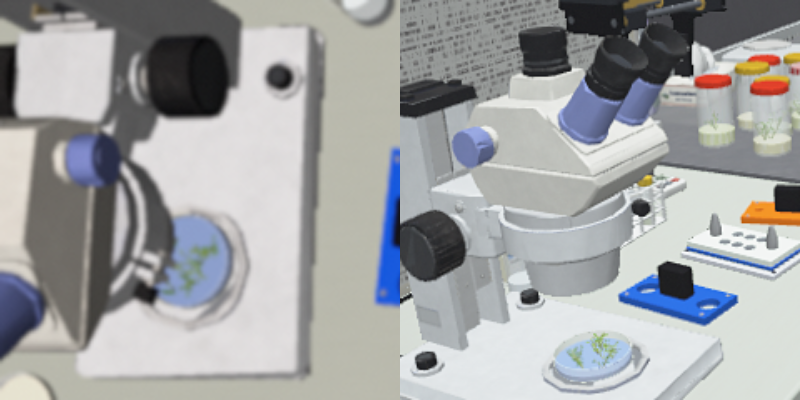

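View pics/w1.png

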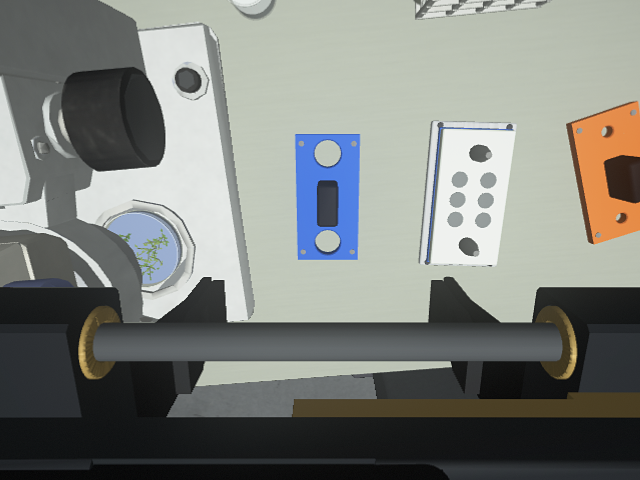

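```bash
python3 - <<'E'
from h import *
ct=bot.camera_model('top');cw=dict(np.load('w1.npz'));cs=bot.camera_model('side')
def tri(a,p,b,q):
    A,d=ray(a,p);B,e=ray(b,q);M=np.array([d,-e]).T;k,_,_,_=np.linalg.lstsq(M,B-A,rcond=None)
    return ((A+d*k[0]+B+e*k[1])/2).round(3),np.linalg.norm(A+d*k[0]-B-e*k[1]).round(4)
print('ring',tri(ct,(70,208),cw,(140,270)));print('knob',tri(ct,(91,150),cw,(165,115)))
print('smallknob top/side',tri(ct,(60,236),cs,(50+240*.6,130+208*.6)))
print('bluecap',tri(ct,(38,184),cs,(50+75*.6,130+147*.6)))
for z in(.12,.15,.18,.22,.26): print(z,at(ct,(70,208),z)[:2].round(3),'headcorner',at(ct,(44,170),z)[:2].round(3),at(ct,(56,250),z)[:2].round(3), at(ct,(18,240),z)[:2].round(3))
im=cv2.imread('pics/w1.png')
r=plate(cw,mask(im,(105,120,60),(125,255,255)),.01,(260,100,400,290));print('blue',r[:3])
r=plate(cw,mask(im,(0,0,225),(180,25,255)),.024,(437,100,525,290));print('base',r[:3])
for p in((480,153),(469,246)):print('pin approx',at(cw,p,.035))
E
```

```text
ring (array([0.533, 0.326, 0.154]), np.float64(0.0038))
knob (array([0.635, 0.286, 0.162]), np.float64(0.0029))
smallknob top/side (array([0.481, 0.327, 0.178]), np.float64(0.0))
bluecap (array([0.592, 0.373, 0.227]), np.float64(0.0744))
0.12 [0.538 0.343] headcorner [0.612 0.401] [0.46  0.368] [0.479 0.448]
0.15 [0.534 0.326] headcorner [0.605 0.381] [0.458 0.35 ] [0.477 0.426]
0.18 [0.529 0.309] headcorner [0.597 0.362] [0.457 0.332] [0.474 0.405]
0.22 [0.523 0.286] headcorner [0.588 0.336] [0.454 0.308] [0.471 0.377]
0.26 [0.517 0.263] headcorner [0.578 0.31 ] [0.452 0.283] [0.468 0.349]
blue (array([0.54580653, 0.19458929]), (0.06346357613801956, 0.12957099080085754), np.float32(-5.001067))
base (array([0.53522336, 0.05252371]), (0.06828614324331284, 0.13453270494937897), np.float32(-6.5481777))
pin approx [0.58116438 0.04794849 0.035     ]
pin approx [0.49087639 0.05792082 0.035     ]
```

```bash
python3 - <<'E'
from h import *
s=bot.read_state();print(s['position'],np.round(s['tcp_rot'],4).tolist())
E
```

```text
[0.54754627 0.19392581 0.27619365] [[0.9962, -0.0874, 0.0052], [-0.0874, -0.9962, 0.0008], [0.0051, -0.0012, -1.0]]
```

Emit:
apply_moves(steps=[[[-0.2, 0, 4, 0, 0, 0, 1], [-0.2, 0, 8, 0, 0, 0, 1], [-0.2, 0, 12, 0, 0, 0, 1], [-0.2, 0, 15, 0, 0, 0, 1], [-0.2, 0, 17, 0, 0, 0, 1], [-0.2, 0, 17, 0, 0, 0, 1], [-0.2, 0, 17, 0, 0, 0, 1], [-0.2, 0, 17, 0, 0, 0, 1], [-0.2, 0, 17, 0, 0, 0, 1]]])

```text
time_s: 5.7
position: [0.5447, 0.1941, 0.1046]
tcp_rot: [[0.996, -0.087, 0.002], [-0.087, -0.996, 0.0], [0.002, -0.0, -1.0]]
force: [-0.1, -0.1, 0.6]
opening: 0.998
grasp_force: 0.0
```

```bash
python3 - <<'E'
from h import *
s=bot.read_state();print(s['time_s'],s['position'],np.round(s['tcp_rot'],4).tolist(),s['force'])
c=bot.camera_model('wrist');im=bot.capture('wrist');cv2.imwrite('pics/w2.png',im);np.savez('w2.npz',**c)
r=plate(c,mask(im,(105,120,60),(125,255,255)),.01,(200,50,460,480));print('blue',r[:3],cv2.boundingRect(r[3]))
E
```

```text
5.7 [0.54468129 0.19410781 0.10457341] [[0.9962, -0.0872, 0.0019], [-0.0872, -0.9962, 0.0003], [0.0019, -0.0005, -1.0]] [-0.09516276 -0.12919169  0.60849413]
blue (array([0.55074281, 0.19412199]), (0.06367923319339752, 0.11988246440887451), np.float32(-4.9995747)) (272, 134, 110, 189)
```

View pics/w2.png

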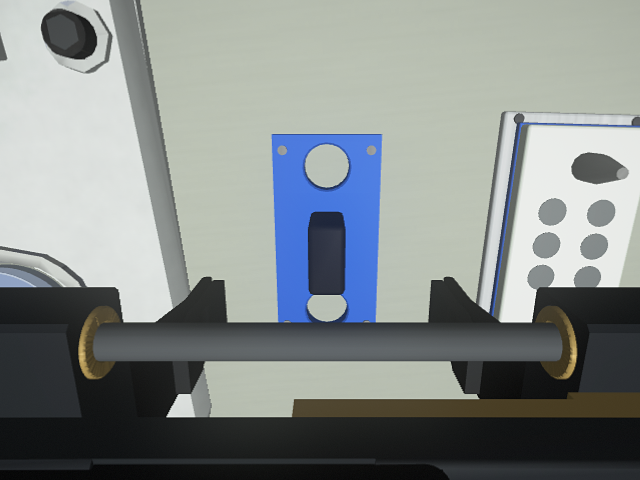

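Wrist view: blue is centred between the fingers, handle at (327,253), far edge at row 134. I'll descend and grip.

Emit:
apply_moves(steps=[[[0.1, 0, 3, 0, 0, 0, 1], [0.1, 0, 6, 0, 0, 0, 1], [0.1, 0, 7.5, 0, 0, 0, 1], [0.1, 0, 7.5, 0, 0, 0, 1], [0.1, 0, 7.5, 0, 0, 0, 1], [0.1, 0, 7.5, 0, 0, 0, 1], [0.1, 0, 7.5, 0, 0, 0, -1], [0.1, 0, 7.5, 0, 0, 0, -1], [0.1, 0, 7.5, 0, 0, 0, -1], [0.1, 0, 7.5, 0, 0, 0, -1], [0.1, 0, 7.5, 0, 0, 0, -1], [0.1, 0, 7.5, 0, 0, 0, -1], [0.1, 0, 7.5, 0, 0, 0, -1], [0.1, 0, 7.5, 0, 0, 0, -1]]])

```text
time_s: 7.5
position: [0.5451, 0.1939, 0.0285]
tcp_rot: [[0.996, -0.087, 0.0], [-0.087, -0.996, 0.0], [0.0, -0.0, -1.0]]
force: [1.3, 0.9, 0.0]
opening: 0.223
grasp_force: 30.0
```

Emit:
apply_moves(steps=[[[0, 0, -3, 0, 0, 0, -1], [0, 0, -6, 0, 0, 0, -1], [0, 0, -10, 0, 0, 0, -1], [0, 3, -10, 0, 0, 0, -1], [0, 6, -10, 0, 0, 0.5, -1], [0.1, 9, -10, 0, 0, 1, -1], [0.2, 12, -10, 0, 0, 1.5, -1], [0.2, 14.2, -10, 0, 0, 1.5, -1], [0.2, 14.2, -10, 0, 0, 1.5, -1], [0.2, 14.2, -10, 0, 0, 1.5, -1], [0.2, 14.2, -10, 0, 0, 1.5, -1], [0.2, 14.2, -10, 0, 0, 1.5, -1], [0.2, 14.2, -10, 0, 0, 1.5, -1]]])

```text
time_s: 9.12
position: [0.5346, 0.0528, 0.1285]
tcp_rot: [[0.994, -0.112, -0.0], [-0.112, -0.994, 0.0], [-0.0, -0.0, -1.0]]
force: [-0.3, -0.1, -3.9]
opening: 0.223
grasp_force: 30.0
```

```bash
python3 - <<'E'
from h import *
s=bot.read_state();print(s['time_s'],s['position'],np.round(s['tcp_rot'],4).tolist(),s['force'],s['opening'])
P=s['position'];R=np.array(s['tcp_rot'])
c=bot.camera_model('wrist');im=bot.capture('wrist');cv2.imwrite('pics/w3.png',im);np.savez('w3.npz',**c)
r=plate(c,mask(im,(105,120,60),(125,255,255)),P[2]-.0285+.01,(200,50,460,480));print('blue',r[:3],cv2.boundingRect(r[3]))
cs=bot.capture('side');cv2.imwrite('pics/s3.png',cs)
t=bot.capture('top');cv2.imwrite('pics/t3.png',t)
cv2.imwrite('pics/three.png',np.hstack([cv2.resize(im,(400,300)),cv2.resize(cs[180:330,150:350],(400,300))]))
E
```

```text
9.125 [0.53464065 0.05275747 0.12854862] [[0.9937, -0.1125, -0.0], [-0.1125, -0.9937, 0.0001], [-0.0, -0.0001, -1.0]] [-0.32106654 -0.05724381 -3.93122314] 0.2234732548173502
blue (array([0.56307536, 0.04954968]), (0.06379297375679016, 0.07452935725450516), np.float32(-6.4756126)) (248, 140, 159, 171)
```

View pics/three.png

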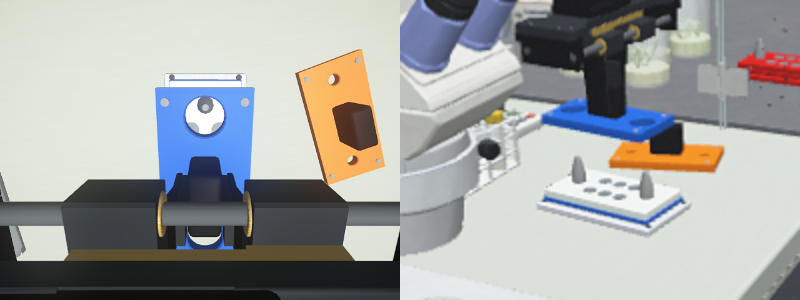

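```bash
python3 - <<'E'
from h import *
c=dict(np.load('w3.npz'));im=cv2.imread('pics/w3.png')
cc=im[135:240,260:400];cv2.imwrite('pics/hole.png',cv2.resize(cc,None,fx=5,fy=5,interpolation=cv2.INTER_CUBIC))
u=np.array([.9937,-.1125])
for n,xy,z in(('pin tip',np.array([.5358,.052])+.046*u,.054),('pin foot',np.array([.5358,.052])+.046*u,.024),('hole top',np.array([.5358,.0527])+.046*u,.110)):
    q=proj(c,np.array([*xy,z]));print(n,q,(q-[260,135])*5)
E
```

```text
pin tip [328.34951156 170.41544468] [341.74755781 177.0772234 ]
pin foot [328.25144588 164.69007429] [341.25722938 148.45037145]
hole top [326.93792253 186.47985264] [334.68961263 257.39926318]
```

View pics/hole.png

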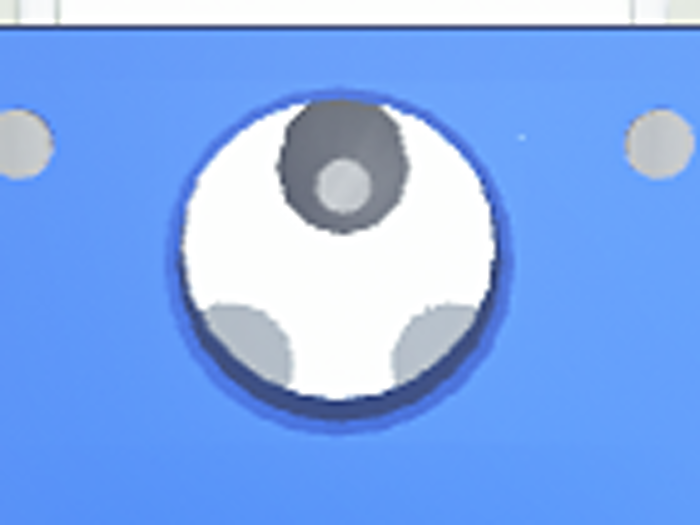

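In the crop, the pin tip at (343,186) appears through the hole centred at (340,262). Both agree with the predicted projections to about 1 mm, so I can lower now.

Emit:
apply_moves(steps=[[[0, 0, 2, 0, 0, 0, -1], [0, 0, 4, 0, 0, 0, -1], [0, 0, 5, 0, 0, 0, -1], [0, 0, 6, 0, 0, 0, -1], [0, 0, 6.5, 0, 0, 0, -1], [0, 0, 7, 0, 0, 0, -1], [0, 0, 7.3, 0, 0, 0, -1], [0, 0, 7.5, 0, 0, 0, -1], [0, 0, 7.5, 0, 0, 0, -1], [0, 0, 7.5, 0, 0, 0, -1], [0, 0, 7.5, 0, 0, 0, -1]]])

```text
time_s: 10.65
position: [0.5348, 0.0522, 0.0537]
tcp_rot: [[0.994, -0.113, 0.0], [-0.113, -0.994, -0.0], [0.0, -0.0, -1.0]]
force: [-0.4, 0.6, -2.3]
opening: 0.225
grasp_force: 30.0
```

Emit:
apply_moves(steps=[[[0, 0, 0.1, 0, 0, 0, -1], [0, 0, 0.1, 0, 0, 0, -1], [0, 0, 0.1, 0, 0, 0, -1]]])

```text
time_s: 11.02
position: [0.5347, 0.0523, 0.0525]
tcp_rot: [[0.994, -0.113, -0.0], [-0.113, -0.994, 0.0], [-0.0, -0.0, -1.0]]
force: [-0.5, -0.1, -4.1]
opening: 0.228
grasp_force: 30.0
```

Emit:
apply_moves(steps=[[[0, 0, 0, 0, 0, 0, 0], [0, 0, 0, 0, 0, 0, 0], [0, 0, 0, 0, 0, 0, 0], [0, 0, 0, 0, 0, 0, 0], [0, 0, 0, 0, 0, 0, 0], [0, 0, -2, 0, 0, 0, 0], [0, 0, -5, 0, 0, 0, 0], [0, 0, -10, 0, 0, 0, 0], [0, 0, -16, 0, 0, 0, 0], [0, 0, -20, 0, 0, 0, 0], [0, 0, -20, 0, 0, 0, 0], [0, 0, -20, 0, 0, 0, 0], [0, 0, -20, 0, 0, 0, 0]]])

```text
time_s: 12.65
position: [0.5335, 0.0523, 0.2508]
tcp_rot: [[0.994, -0.113, -0.004], [-0.113, -0.994, 0.0], [-0.004, 0.0, -1.0]]
force: [-0.7, -0.6, -0.5]
opening: 0.503
grasp_force: 0.0
```

```bash
python3 - <<'E'
from h import *
s=bot.read_state();print(s['time_s'],s['position'],s['force'])
c=bot.camera_model('wrist');im=bot.capture('wrist')
r=plate(c,mask(im,(105,120,60),(125,255,255)),.034,(150,50,500,480));print('blue',r[:3],cv2.boundingRect(r[3]))
cs=bot.capture('side');cv2.imwrite('pics/end.png',np.hstack([cv2.resize(im,(400,300)),cv2.resize(cs[180:330,150:350],(400,300))]))
E
```

```text
12.65 [0.5335043  0.05232542 0.25084427] [-0.74750762 -0.60628686 -0.48745557]
blue (array([0.53552258, 0.05224944]), (0.06348110735416412, 0.1285906583070755), np.float32(-6.244047)) (291, 128, 73, 141)
```

View pics/end.png

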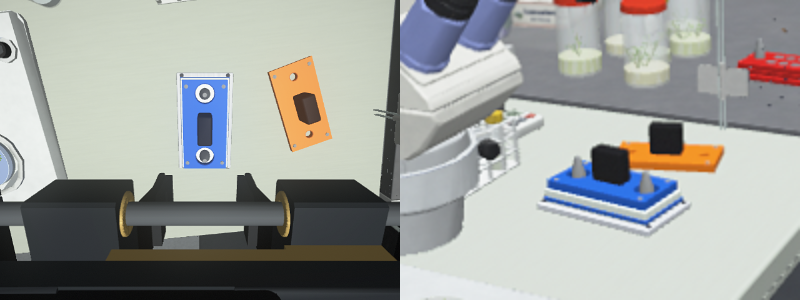

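The blue half sits flush on the base with a pin through each hole, and the orange half hasn't moved. I'll hand in.

```bash
python3 -c "
from rig import bot
print(bot.hand_in())"
```

```text
the job is handed in; nothing more can be done
None
```

I put the blue half on the mould base and handed the job in. The last pictures show it flush with a pin through each hole, the orange half where it lay and the arm clear; no verdict came back.

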